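# Change over the bead mould behind the colour pots

### The job

Swap the moulds on the glassworker's bench: clear the tall red bottle and then the low blue jar from the colour station to the green board, take the brass mould from behind them to the centre of the white tile, and lay the graphite mould squarely in the middle of the aluminium plate where the brass one lay. Then put the blue jar back on the middle of the blue coaster first and the tall red bottle back on the middle of the red one last. Both stay on the green board until both moulds are in place; keep the bottle and the jar upright and let go of everything.

Things in the scene. Friction and masses are not known exactly. Their poses are not given: they have to be found in the camera images.
- red_bottle: Tall red plastic bottle of colour powder with a white cap, loose, about 260 g, standing upright on the red coaster at the start. Body 54 mm diameter up to 100 mm, tapering to 24 mm at 115 mm, then a straight round cap 33 mm in diameter from 115 to 150 mm (its top): grip it by the cap. Origin: centre of its underside; z is up along it.
- blue_jar: Low blue jar of glass frit with a black lid, loose, about 200 g, standing upright on the blue coaster at the start. Jar and lid 57 mm diameter up to 42 mm, then a straight round black knob 28 mm in diameter from 42 to 76 mm (its top): grip it by the knob. Origin: centre of its underside; z is up along it.
- brass_mould: Brass-coloured bar mould with three round dark cavities on top, loose, about 600 g, 36 (x) x 100 (y) x 28 (z) mm; grip it across its 36 mm width. At the start it lies on the aluminium plate behind the bottle and the jar, which leave only about 11 mm in front of it. Origin: centre of its underside; y along its length, z up.
- graphite_mould: Near-black graphite bar mould with four grey grooves across its top, loose, about 170 g, 36 (x) x 100 (y) x 28 (z) mm; grip it across its 36 mm width. At the start it lies on the bench top (height 0) on the robot's side of the white tile. Origin: centre of its underside; y along its length, z up.
- nest: Fixed bare aluminium plate, 48 (x) x 130 (y) x 4 (z) mm, on the far half of the dark wooden station (a fixed 12 mm thick board, 150 x 170 mm); the place of the mould, whose length goes along the plate's. Origin: centre of its underside, so the mould rests 4 mm above it; y along its length; x points away from the two coasters.
- red_coaster: Fixed red square coaster, 66 x 66 x 4 mm, on the near half of the station, beside the blue one (centres 70 mm apart, each 57 mm nearer the robot than the middle of the aluminium plate; which is left or right varies). Home of the red bottle. Origin: centre of its underside; the bottle rests 4 mm above it. Axes parallel to the plate's.
- blue_coaster: Fixed blue square coaster, 66 x 66 x 4 mm, beside the red one. Home of the blue jar. Origin: centre of its underside; the jar rests 4 mm above it. Axes parallel to the plate's.
- side_board: Fixed green board lying flat on the bench, left or right of the station, 200 (x) x 120 (y) x 6 (z) mm, where bottle and jar wait, both at once, wholly on it; 100 mm between their centres along x leaves good room. Origin: centre of its underside; x along its length.
- tile: Fixed white ceramic tile lying flat on the bench, on the other side of the station from the green board, 130 x 130 x 8 mm; where the brass mould goes, lying flat, turned any way. Origin: centre of its underside.

How it is judged:
By the outcome, as a careful person would: the job done as asked, in the order asked, and still so for the second after the job is handed in, with the robot touching nothing.
It also fails if it takes over 136 s, if anything falls off the work surface, if the arm or the gripper's body presses on something with over 40 N, if the wrist force passes 120 N, or if a joint passes its speed limit or range.

### The arm

A 6-joint arm with a two-finger parallel gripper is mounted at the origin on the work surface. World frame = base frame: x ahead of the robot, y to its left, z up, the work surface at z = 0. Lengths are in mm, angles in rad, forces in N, time in s.
With the tool pointing down it reaches from about 350 to 875 mm from the base axis. Payload 4.2 kg.
Tool frame: the origin (TCP) lies midway between the tips of the shut fingers; the grasp point (between the pads) lies 19 mm behind it; z points along the fingers, y is the line along which they close (so a half turn about z gives the same grasp; the last joint's range is limited). The gripper opens to 85 mm and grips with 20 to 120 N. Pads are 22 mm wide; open, the fingers measure 114 mm over their backs; the gripper's body (76 mm by 85 mm) begins 54 mm behind the grasp point. The pads swing forward as they close: fully open they stand 13 mm farther back than shut.
Start: joints at [-1.07, 0.385, 0.008, 0, -1.194, -0.259], TCP at [149.674, -606.792, 231.312] pointing down, gripper open.
Joint ranges: [-3.14, 3.14], [-1.21, 2.06], [-1.07, 1.41], [-3.16, 2.05], [-2.99, -0.16], [-3.1, 3.1]. Speed limits (rad/s): [2.79, 2.79, 3.14, 3.14, 3.14, 3.14].

### API

Orientations are given as a unit quaternion [x, y, z, w].
In Python, from bench import read_state, get_image, job_done gives the robot as it stands.
- The arm moves only by the shell command python3 -m jog 'ROWS'. ROWS is JSON, a list of rows, each a list of 3 entries, a list of its own where there are three numbers: the shift along the world's x, y, z scaled (see below), then the turn, a rotation vector about the world's x, y, z scaled (see below), then the gripper's target within -1 to 1 (shut at 1, half-way at 0, fully open at -1). In form: [[[x, y, z], [wx, wy, wz], claw], ...]. A call has 1 to 20 rows; each row is the pose to reach, as a shift and turn from the pose commanded when the call began; what a row does not reach only later rows make up. The controller multiplies each number of a shift by 10 cm and each number of a turn by 120 degrees. A row lasts 1/10 s, in which the tool goes at most 50 mm and 8.59 degrees, less where a joint would pass 70% of its speed; a pose out of reach is approached as far as the arm can. A call with a number of a shift or a turn outside -1 to 1 is refused whole. A call with a gripper value outside its range is refused whole. The fingers move at their own pace and stop on an object; the grip force is fixed at half the most. Time passes only in rows, so rows that repeat a pose let the fingers close. It gives the time, the measured TCP pose, the force, the opening and the grip force at its end, in the units of the state.
- read_state(): the state, without advancing time (a new reading comes with each control period).
- get_image(name): name is "scene" or "top"; returns a dict with "frame" (384x512x3 uint8, red, green, blue), "range_z" (384x512 float32, mm along the optical axis (not along the pixel's ray), 0 where there is no reading), "fx", "fy", "cx", "cy" (pixels), "R" (3x3) and "t" (3): a world point X has camera coordinates R X + t. Camera axes: x right, y down, z forward; pixel columns grow to the right and rows downward; lengths in mm; the calibration is good to about 2 mm. A picture is of the moment at which its call begins.
- job_done(): hands the job in; it is judged then, once.
The state is a dict: "clock": time; "joints": joint angles; "joint_vel": joint speeds; "joint_efforts": joint torques, N m; "position": TCP position; "ee_rot": TCP orientation; "contact_force": force on the tool from outside, world axes, zero at the start; "wrist_torque": the same for the moment, N m; "gripper_width": finger opening in mm; "grasp_force": force on a finger pad.
Only numpy, scipy, OpenCV 4.12 (cv2) and the standard library are available. Lean on these libraries where they do the work, as an engineer would, in place of code of your own. Each camera call takes 0.05 s, during which the arm holds its last target. There are 200 camera calls.

## Working session

There is one attempt and no reset: what is moved stays moved. The work goes in short steps, Python scripts to look and compute and a shell command to move; the robot and the scene stay as the last step left them, time stands still between calls to the robot, and variables do not carry over. Pictures are saved under pics/ and viewed, at most 14 in all, crops included, and the job is handed in when it is done.

```bash
mkdir -p pics; ls; python3 - <<'E'
from bench import *
import cv2,numpy as np
s=read_state();print(s)
for n in("scene","top"):
    d=get_image(n);cv2.imwrite(f"pics/{n}0.png",d["frame"][:,:,::-1]);print(n,d["fx"],d["fy"],d["cx"],d["cy"],d["R"],d["t"])
    np.savez(f"{n}0.npz",**d)
E
```

```text
pics
{'clock': 0.0, 'joints': array([-1.07037192e+00,  3.85582178e-01,  6.61481374e-03, -4.88844355e-04,
       -1.19399988e+00, -2.58582462e-01]), 'joint_vel': array([-0.0014081 ,  0.00011895,  0.00017206,  0.0007982 , -0.00047949,
        0.00106027]), 'joint_efforts': array([ 1.13424397e-05, -3.92294419e+01,  1.88394284e+01,  4.18610215e+00,
       -4.61503441e-03,  4.00130062e-06]), 'position': array([ 149.54603011, -606.24104043,  230.20331628]), 'ee_rot': array([-1.20536911e-01,  9.92708227e-01,  1.09238878e-03, -1.91105196e-04]), 'contact_force': array([ 0.7829217 , -0.84746979, -0.68991661]), 'wrist_torque': array([-0.0052109 ,  0.06551116, -0.04581857]), 'grasp_force': 0.0, 'gripper_width': 85.51415564759084}
scene 376.6572652036296 376.6572652036296 252.08916798221358 185.56807353818346 [[ 0.42593209  0.90473737 -0.00567056]
 [ 0.74903505 -0.35613214 -0.55867378]
 [-0.50747251  0.23370965 -0.8293681 ]] [-255.26918329 -353.84543512 1311.9541274 ]
top 474.04521440033716 474.04521440033716 256.2388182337846 198.21943761509243 [[ 0.02026011 -0.99947844  0.02514723]
 [-0.98586656 -0.02415532 -0.16578194]
 [ 0.16630292 -0.02143306 -0.98584175]] [-13.01154191 528.55158779 950.2536472 ]
```

View pics/scene0.png

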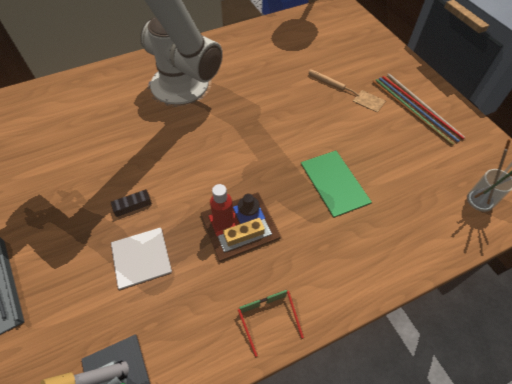

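View pics/top0.png

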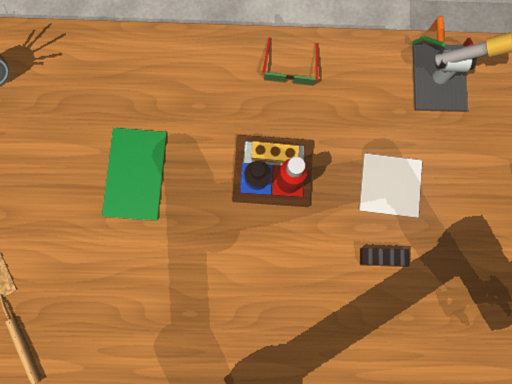

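The top view has +x up and +y to the left. In it I see the green board at (135,174), the station at (273,170), the brass mould at (275,152), the blue jar at (257,173), the red bottle cap at (296,167), the tile at (391,185) and the graphite mould at (385,256). The scene view agrees.

```bash
cat > h.py <<'E'
import numpy as np,cv2
from bench import *
def load(n,f=None):
    return dict(np.load(f)) if f else get_image(n)
def rays(d,uv,z):
    uv=np.asarray(uv,float).reshape(-1,2)
    c=np.c_[(uv[:,0]-d["cx"])/d["fx"],(uv[:,1]-d["cy"])/d["fy"],np.ones(len(uv))]
    R=np.array(d["R"]);o=-R.T@d["t"];v=c@R
    return o+v*((z-o[2])/v[:,2])[:,None]
def cloud(d):
    v,u=np.mgrid[:384,:512];Z=d["range_z"]
    P=np.stack([(u-d["cx"])/d["fx"]*Z,(v-d["cy"])/d["fy"]*Z,Z],-1)-d["t"]
    return P@np.array(d["R"])
def biggest(m):
    n,l,s,c=cv2.connectedComponentsWithStats(m.astype(np.uint8));return l==1+np.argmax(s[1:,4])
def rect(d,m,z):
    m=biggest(m);c=max(cv2.findContours(m.astype(np.uint8),cv2.RETR_EXTERNAL,cv2.CHAIN_APPROX_NONE)[0],key=cv2.contourArea)
    P=rays(d,c.reshape(-1,2),z)[:,:2].astype(np.float32)
    (x,y),(w,h),a=cv2.minAreaRect(P)
    if w>h: w,h,a=h,w,a+90      # h long; long axis direction = a+90 
    a=(a+90+90)%180-90          # angle of the long axis from x
    return np.round([x,y,w,h,a],1)
def box(d,u0,v0,u1,v1):
    m=np.zeros((384,512),bool);m[v0:v1,u0:u1]=1;return m
def hsv(d): return cv2.cvtColor(np.ascontiguousarray(d["frame"]),cv2.COLOR_RGB2HSV).astype(int)
E
python3 - <<'E'
from h import *
t=load("",'top0.npz');s=load("",'scene0.npz')
H=hsv(t);h,S,V=H[...,0],H[...,1],H[...,2];P=cloud(t);Q=cloud(s)
st=box(t,225,125,325,215);print("bench z",P[300,100],Q[230,60])
print("green",rect(t,(h>50)&(h<80)&(S>120),6))
print("tile",rect(t,(S<45)&(V>90)&box(t,350,145,430,225),8))
print("graph",rect(t,(V<85)&box(t,352,240,416,270),28),rect(t,(P[...,2]>20)&box(t,352,235,416,272),28))
print("brass",rect(t,(h>17)&(h<35)&(S>100)&(V>130)&st,44))
print("station",rect(t,(P[...,2]>8)&box(t,215,120,330,215),12))
Hs=hsv(s);ss=box(s,190,170,290,270)
print("brass s",rect(s,(Hs[...,0]>17)&(Hs[...,0]<35)&(Hs[...,1]>100)&(Hs[...,2]>130)&ss,44))
for nm,D,B,X in(("top",t,st,P),("scene",s,ss,Q)):
  for lo,hi in((155,180),(82,100),(38,50)):
    m=B&(X[...,2]>lo)&(X[...,2]<hi)
    if lo==82:
        m&=(D["frame"].max(2)<70)
    q=X[m];print(nm,lo,m.sum(),q.mean(0).round(1),q.min(0).round(),q.max(0).round())
E
```

```text
bench z [311.46036425 321.80856958  -1.17824511] [ 406.93118861 -469.80957214    1.78817701]
green [584.9 265.3 118.5 198.2  -2.8]
tile [ 572.7 -297.3  129.4  129.7   -5.7]
graph [ 415.2 -253.9   37.1   63.6   89.1] [ 413.1 -277.2   36.1  101.9   89.2]
brass [631.2 -39.1  38.9  99.4  86.2]
station [597.2 -36.9 150.2 169.5  87.4]
brass s [632.9 -39.9  35.8  99.2  86.1]
top 155 248 [572.  -71.6 164.6] [557. -87. 155.] [589. -56. 169.]
top 82 148 [578.4  -2.5  90.8] [565. -15.  83.] [592.  10.  95.]
top 38 774 [627.4 -36.7  43.1] [547. -89.  38.] [653.  21.  50.]
scene 155 160 [576.8 -71.2 164.8] [558. -87. 155.] [592. -55. 171.]
scene 82 85 [584.   -3.4  91. ] [570. -15.  82.] [596.  10.  96.]
scene 38 637 [628.6 -39.5  43.9] [574. -97.  38.] [655.  22.  50.]
```

```bash
python3 - <<'E'
import cv2
a=cv2.imread('pics/top0.png')[125:215,225:325];b=cv2.imread('pics/scene0.png')[175:265,190:290]
import numpy as np
cv2.imwrite('pics/crop0.png',cv2.resize(np.hstack([a,b]),None,fx=4,fy=4,interpolation=cv2.INTER_CUBIC))
E
```

```text
(no output)
```

View pics/crop0.png

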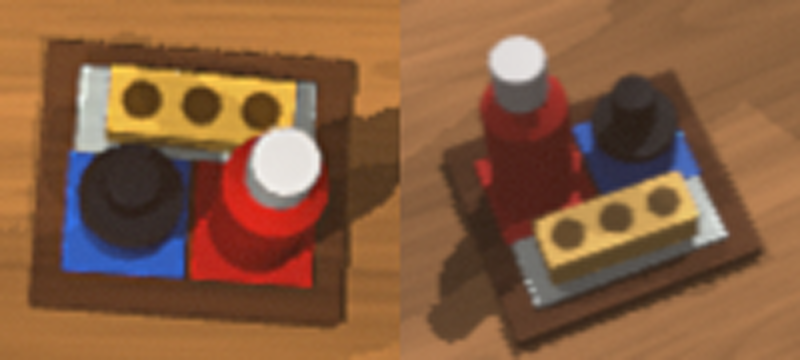

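The close-up shows the bottle (left half, cap at about (285,162)) standing on red, the jar on blue, and the brass mould roughly centred on the plate.

Estimates:
- bottle (575,-72)
- jar (580,-3)
- plate about (634,-40), yaw −2.6°
- brass mould (632,-39.5), yaw −3.8°

I'm setting off for a point above the bottle, turning the closing line to world x on the way.

```bash
for k in 1 ; do python3 -m jog '[[[0.71,0.89,0.05],[0,0,0.1],-1],[[0.71,0.89,0.05],[0,0,0.1],-1],[[0.71,0.89,0.05],[0,0,0.1],-1]]'; done
python3 -m jog '[[[0.71,0.89,0.05],[0,0,0.1],-1],[[0.71,0.89,0.05],[0,0,0.1],-1],[[0.71,0.89,0.05],[0,0,0.1],-1]]'
python3 -m jog '[[[0.71,0.89,0.05],[0,0,0.1],-1],[[0.71,0.89,0.05],[0,0,0.1],-1],[[0.71,0.89,0.05],[0,0,0.1],-1]]'
python3 -m jog '[[[0.71,0.89,0.05],[0,0,0.1],-1],[[0.71,0.89,0.05],[0,0,0.1],-1],[[0.71,0.89,0.05],[0,0,0.1],-1]]'
python3 -m jog '[[[0.71,0.89,0],[0,0,0.1],-1],[[0.71,0.89,0],[0,0,0.1],-1],[[0.71,0.89,0],[0,0,0.1],-1],[[0.71,0.89,0],[0,0,0.1],-1]]'
```

```text
clock: 0.4
position: [222.2, -515.0, 236.3]
ee_rot: [-0.225, 0.974, 0.001, 0.0]
contact_force: [0.4, -0.7, -0.1]
gripper_width: 85.6
grasp_force: 0.0
clock: 0.7
position: [293.3, -426.3, 241.5]
ee_rot: [-0.326, 0.945, 0.0, 0.0]
contact_force: [1.2, -1.0, 0.3]
gripper_width: 85.4
grasp_force: 0.0
clock: 1.0
position: [364.5, -337.7, 246.5]
ee_rot: [-0.423, 0.906, -0.0, 0.0]
contact_force: [0.1, -0.5, 0.1]
gripper_width: 85.5
grasp_force: 0.0
clock: 1.3
position: [435.7, -248.9, 251.4]
ee_rot: [-0.515, 0.857, -0.0, 0.0]
contact_force: [-0.2, -0.3, 0.4]
gripper_width: 85.1
grasp_force: 0.0
clock: 1.7
position: [505.5, -161.1, 250.6]
ee_rot: [-0.601, 0.799, 0.0, -0.001]
contact_force: [0.5, 0.2, -0.2]
gripper_width: 85.3
grasp_force: 0.0
```

```bash
python3 -m jog '[[[0.69,0.89,0],[0,0,0.1],-1],[[0.69,0.89,0],[0,0,0.1],-1],[[0.69,0.89,0],[0,0,0.1],-1],[[0.69,0.89,-0.6],[0,0,0.1],-1],[[0.69,0.89,-0.6],[0,0,0.1],-1],[[0.69,0.89,-0.6],[0,0,0.1],-1]]'
python3 - <<'E'
from h import *
from scipy.spatial.transform import Rotation as R
q=read_state();print(q['joints'],R.from_quat(q['ee_rot']).as_matrix()[:,1])
t,s=get_image("top"),get_image("scene")
cv2.imwrite("pics/a1.png",cv2.resize(np.hstack([t["frame"][100:240,200:350],s["frame"][120:260,160:310]])[:,:,::-1],(800,373)))
E
```

```text
clock: 2.3
position: [571.6, -74.5, 189.3]
ee_rot: [-0.68, 0.733, 0.002, -0.003]
contact_force: [-0.4, -0.2, 0.5]
gripper_width: 85.3
grasp_force: 0.0
[ 1.51424052e-01  3.38925783e-01 -1.72295736e-01  2.26342700e-04
 -1.06579232e+00 -2.26251867e-01] [-0.99719154  0.0746516   0.00601474]
```

View pics/a1.png

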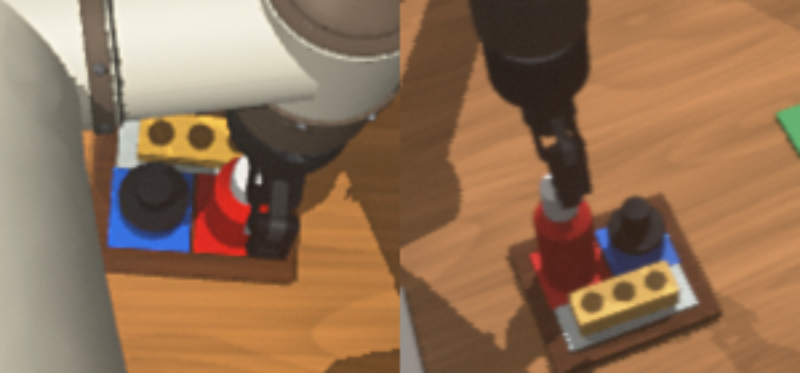

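The gripper hovers straight above the bottle's cap (cap at about (240,178) left, (560,195) right). I'll descend and grip the cap.

```bash
python3 -m jog '[[[0,0,-0.3],[0,0,0],-1],[[0,0,-0.58],[0,0,0],-1],[[0,0,-0.58],[0,0,0],-1],[[0,0,-0.58],[0,0,0],1],[[0,0,-0.58],[0,0,0],1],[[0,0,-0.58],[0,0,0],1],[[0,0,-0.58],[0,0,0],1],[[0,0,-0.58],[0,0,0],1],[[0,0,-0.58],[0,0,0],1],[[0,0,-0.58],[0,0,0],1],[[0,0,-0.58],[0,0,0],1],[[0,0,-0.58],[0,0,0],1],[[0,0,-0.58],[0,0,0],1]]'
```

```text
clock: 3.7
position: [574.5, -72.9, 135.1]
ee_rot: [-0.681, 0.732, -0.001, 0.001]
contact_force: [-1.2, 0.3, 5.8]
gripper_width: 31.6
grasp_force: 60.0
```

```bash
python3 -m jog '[[[0,0,0.1],[0,0,0],1],[[0,0,0.3],[0,0,0],1],[[0,0,0.6],[0,0,0],1],[[0,0,0.9],[0,0,0],1],[[0,0,0.95],[0,0,0],1],[[0,0.08,0.95],[0,0,0],1],[[0.03,0.25,0.95],[0,0,0],1],[[0.06,0.5,0.95],[0,0,0],1],[[0.1,0.75,0.95],[0,0,0],1],[[0.15,1,0.95],[0,0,0],1]]'
python3 -m jog '[[[0.05,0.25,0],[0,0,0],1],[[0.1,0.5,0],[0,0,0],1],[[0.15,0.75,0],[0,0,0],1],[[0.2,1,0],[0,0,0],1]]'
python3 -m jog '[[[0.05,0.25,0],[0,0,0],1],[[0.1,0.5,0],[0,0,0],1],[[0.15,0.75,0],[0,0,0],1],[[0.2,0.92,0],[0,0,0],1],[[0.2,0.99,0],[0,0,0],1],[[0.2,1,0],[0,0,0],1]]'
```

```text
clock: 4.7
position: [587.6, 29.3, 225.9]
ee_rot: [-0.681, 0.732, 0.001, -0.002]
contact_force: [-0.4, -0.0, -2.9]
gripper_width: 31.6
grasp_force: 60.0
clock: 5.1
position: [607.6, 129.5, 225.6]
ee_rot: [-0.681, 0.732, 0.001, -0.002]
contact_force: [0.9, 0.5, -3.1]
gripper_width: 31.4
grasp_force: 60.0
clock: 5.7
position: [628.0, 228.1, 226.9]
ee_rot: [-0.681, 0.732, 0.0, -0.001]
contact_force: [-0.1, -1.1, -3.2]
gripper_width: 31.0
grasp_force: 60.0
```

```bash
python3 -m jog '[[[0.06,0.18,0],[0,0,0],1],[[0.11,0.34,0],[0,0,0],1],[[0.11,0.34,-0.2],[0,0,0],1],[[0.11,0.34,-0.5],[0,0,0],1],[[0.11,0.34,-0.8],[0,0,0],1],[[0.11,0.34,-0.9],[0,0,0],1],[[0.11,0.34,-0.93],[0,0,0],1],[[0.11,0.34,-0.95],[0,0,0],1],[[0.11,0.34,-0.97],[0,0,0],1],[[0.11,0.34,-0.98],[0,0,0],1],[[0.11,0.34,-0.98],[0,0,0],1]]'
```

```text
clock: 6.8
position: [639.9, 261.4, 131.2]
ee_rot: [-0.681, 0.732, -0.0, 0.001]
contact_force: [0.1, -0.4, -2.7]
gripper_width: 31.6
grasp_force: 60.1
```

```bash
python3 -m jog '[[[0,0,-0.02],[0,0,0],1],[[0,0,-0.03],[0,0,0],1],[[0,0,-0.04],[0,0,0],1],[[0,0,-0.04],[0,0,0],1]]'
```

```text
clock: 7.2
position: [639.5, 261.2, 126.0]
ee_rot: [-0.681, 0.732, 0.0, -0.0]
contact_force: [-0.4, 0.1, -3.1]
gripper_width: 31.5
grasp_force: 60.1
```

```bash
python3 -m jog '[[[0,0,-0.01],[0,0,0],1],[[0,0,-0.02],[0,0,0],1],[[0,0,-0.02],[0,0,0],1]]'|grep -E "pos|con"
python3 - <<'E'
from h import *
t,s=get_image("top"),get_image("scene")
cv2.imwrite("pics/a2.png",cv2.resize(np.hstack([t["frame"][100:240,60:210],s["frame"][90:230,270:420]])[:,:,::-1],(800,373)))
E
```

```text
position: [639.8, 261.3, 125.2]
contact_force: [-1.8, -0.7, 2.1]
```

View pics/a2.png

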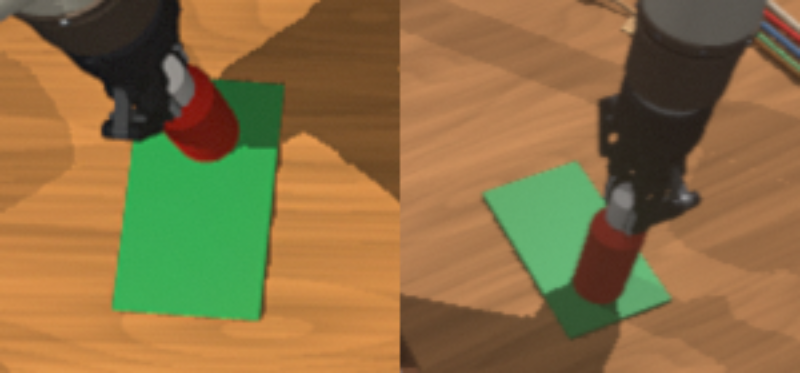

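The bottle stands upright on the far part of the board (base about (215,150) left, (600,295) right) and is touching down. Releasing and retreating to the jar.

```bash
python3 -m jog '[[[0,0,0],[0,0,0],-1],[[0,0,0],[0,0,0],-1],[[0,0,0],[0,0,0],-1],[[0,0,0],[0,0,0],-1],[[0,0,0],[0,0,0],-1],[[0,0,0],[0,0,0],-1],[[0,0,0.3],[0,0,0],-1],[[0,0,0.6],[0,0,0],-1],[[0,0,0.9],[0,0,0],-1]]'|grep -E "pos|con|wid"
python3 -m jog '[[[-0.2,-0.9,0],[0,0,0],-1],[[-0.2,-0.9,0],[0,0,0],-1],[[-0.2,-0.9,0],[0,0,0],-1]]'|grep -E "pos|con"
python3 -m jog '[[[-0.2,-0.9,0],[0,0,0],-1],[[-0.2,-0.9,0],[0,0,0],-1],[[-0.2,-0.9,0],[0,0,0],-1]]'|grep -E "pos|con"
python3 -m jog '[[[-0.21,-0.85,-0.9],[0,0,0],-1],[[-0.21,-0.85,-0.9],[0,0,0],-1],[[-0.21,-0.85,-0.9],[0,0,0],-1],[[-0.21,-0.85,-0.9],[0,0,0],-1],[[-0.21,-0.85,-0.9],[0,0,0],-1]]'|grep -E "pos|con|clo"
python3 - <<'E'
from h import *
t,s=get_image("top"),get_image("scene")
for nm,D,B in(("top",t,box(t,230,140,290,215)),("scene",s,box(s,220,175,280,235)),("topbot",t,box(t,60,60,200,200)),("scbot",s,box(s,280,90,400,240))):
    X=cloud(D);k="bot" in nm
    m=B&(X[...,2]>(145 if k else 82))&(X[...,2]<(165 if k else 100))
    m&=(D["frame"].min(2)>110) if k else (D["frame"].max(2)<70)
    q=X[m];print(nm,m.sum(),q.mean(0).round(1) if len(q) else "",(q.min(0)+q.max(0))/2 if len(q) else "")
cv2.imwrite("pics/a3.png",cv2.resize(np.hstack([t["frame"][90:230,70:320],s["frame"][110:250,150:400]])[:,:,::-1],(800,224)))
E
```

```text
position: [639.6, 261.1, 215.2]
contact_force: [0.6, 0.2, -0.5]
gripper_width: 85.3
position: [618.5, 167.2, 215.3]
contact_force: [-0.9, 0.7, -0.8]
position: [598.5, 77.7, 214.7]
contact_force: [-0.2, 0.8, 0.3]
clock: 9.6
position: [579.6, -3.4, 124.5]
contact_force: [-0.6, 0.7, 0.2]
top 2 [579.7   9.6  89.5] [579.73774927   9.55748767  89.47125793]
scene 56 [582.9  -6.7  90.9] [583.04234309  -5.32718984  89.83458656]
topbot 0  
scbot 115 [640.3 262.2 155.6] [639.49347394 262.60310628 155.36555241]
```

View pics/a3.png

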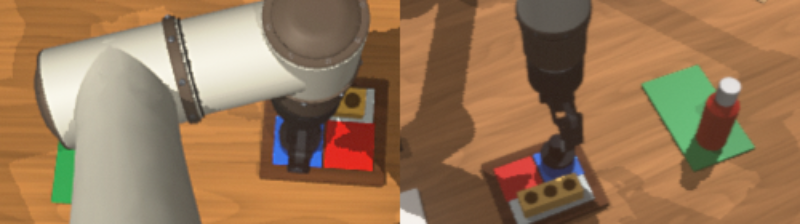

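The right view shows the bottle upright on the green board at (720,115). The gripper is over the jar at (560,150). I'll descend and grip the knob.

```bash
python3 -m jog '[[[0,0,-0.3],[0,0,0],-1],[[0,0,-0.5],[0,0,0],-1],[[0,0,-0.6],[0,0,0],-1],[[0,0,-0.6],[0,0,0],-1],[[0,0,-0.6],[0,0,0],1],[[0,0,-0.6],[0,0,0],1],[[0,0,-0.6],[0,0,0],1],[[0,0,-0.6],[0,0,0],1],[[0,0,-0.6],[0,0,0],1],[[0,0,-0.6],[0,0,0],1],[[0,0,-0.6],[0,0,0],1],[[0,0,-0.6],[0,0,0],1],[[0,0,-0.6],[0,0,0],1]]'
```

```text
clock: 11.0
position: [579.4, -3.7, 65.2]
ee_rot: [-0.681, 0.732, -0.001, 0.001]
contact_force: [0.2, 0.8, 5.5]
gripper_width: 26.2
grasp_force: 58.8
```

```bash
python3 -m jog '[[[0,0,0.1],[0,0,0],1],[[0,0,0.3],[0,0,0],1],[[0,0,0.5],[0,0,0],1],[[0,0.05,0.6],[0,0,0],1],[[-0.05,0.2,0.6],[0,0,0],1],[[-0.1,0.4,0.6],[0,0,0],1],[[-0.15,0.65,0.6],[0,0,0],1],[[-0.2,0.9,0.6],[0,0,0],1]]'|grep -E "pos|con|wid"
python3 -m jog '[[[-0.05,0.25,0],[0,0,0],1],[[-0.1,0.5,0],[0,0,0],1],[[-0.15,0.75,0],[0,0,0],1],[[-0.2,1,0],[0,0,0],1]]'|grep -E "pos|con|wid"
python3 -m jog '[[[-0.05,0.25,0],[0,0,0],1],[[-0.08,0.5,0],[0,0,0],1],[[-0.1,0.7,0],[0,0,0],1],[[-0.1,0.8,0],[0,0,0],1],[[-0.1,0.81,-0.3],[0,0,0],1],[[-0.1,0.81,-0.5],[0,0,0],1],[[-0.1,0.81,-0.6],[0,0,0],1],[[-0.1,0.81,-0.64],[0,0,0],1],[[-0.1,0.81,-0.66],[0,0,0],1],[[-0.1,0.81,-0.68],[0,0,0],1],[[-0.1,0.81,-0.69],[0,0,0],1],[[-0.1,0.81,-0.7],[0,0,0],1],[[-0.1,0.81,-0.7],[0,0,0],1]]'
```

```text
position: [556.8, 87.6, 122.7]
contact_force: [1.2, -0.3, -2.4]
gripper_width: 25.7
position: [536.6, 187.7, 122.7]
contact_force: [0.3, -0.2, -1.7]
gripper_width: 26.5
clock: 13.5
position: [529.1, 267.5, 55.3]
ee_rot: [-0.681, 0.732, -0.0, 0.001]
contact_force: [-0.2, -0.8, 0.6]
gripper_width: 26.2
grasp_force: 59.7
```

```bash
python3 -m jog '[[[0,0,0],[0,0,0],-1],[[0,0,0],[0,0,0],-1],[[0,0,0],[0,0,0],-1],[[0,0,0],[0,0,0],-1],[[0,0,0],[0,0,0],-1],[[0,0,0],[0,0,0],-1],[[0,0,0.3],[0,0,0],-1],[[0,0,0.6],[0,0,0],-1],[[0,0,0.9],[0,0,0],-1],[[0,0,0.9],[0,0,0],-1]]'|grep -E "pos|con|wid"
python3 - <<'E'
from h import *
t,s=get_image("top"),get_image("scene")
np.savez("top1.npz",**t);np.savez("scene1.npz",**s)
for nm,D,B in(("t",t,box(t,225,125,325,215)),("s",s,box(s,190,170,290,270))):
    H=hsv(D);h,S,V=H[...,0],H[...,1],H[...,2]
    print(nm,"red",rect(D,((h<6)|(h>174))&(S>150)&(V>100)&B,16))
    print(nm,"blue",rect(D,(h>105)&(h<125)&(S>150)&(V>80)&B,16))
    print(nm,"brass",rect(D,(h>17)&(h<35)&(S>100)&(V>130)&B,44))
    print(nm,"plate",rect(D,(S<70)&(V>90)&B,16))
cv2.imwrite("pics/a4.png",cv2.resize(np.hstack([t["frame"][90:230,70:320],s["frame"][110:250,150:400]])[:,:,::-1],(800,224)))
E
```

```text
position: [531.2, 268.9, 149.3]
contact_force: [0.2, -0.0, 0.5]
gripper_width: 85.4
t red [573.9 -70.2  65.7  66.6  87.3]
t blue [577.3  -0.7  64.8  65.   -2.5]
t brass [629.8 -39.   41.5  99.5  85.7]
t plate [633.4 -36.8  49.6 133.1  86.9]
s red [573.5 -70.7  65.6  67.3  88.1]
s blue [576.5  -1.   59.9  62.5  86. ]
s brass [634.  -40.9  34.9  99.1  85.4]
s plate [631.8 -36.6  54.3 135.5  86.7]
```

View pics/a4.png

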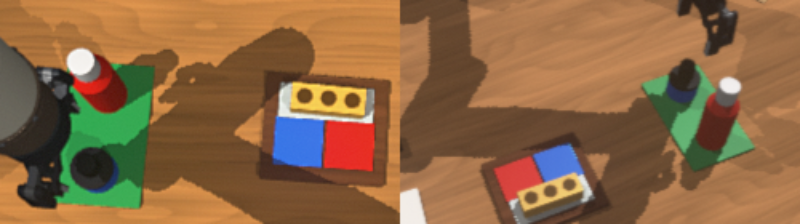

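Both containers stand upright and wholly on the green board: jar at (92,170), bottle at (95,80) on the left. The station is clear apart from the brass mould. Next the brass mould, approached along −y first to stay clear of the bottle.

```bash
python3 -m jog '[[[0,-0.9,0],[0,0,0],-1],[[0,-0.9,0],[0,0,0],-1],[[0,-0.9,0],[0,0,0],-1]]'|grep -E "pos|con"
python3 -m jog '[[[0.33,-0.72,0],[0,0,0],-1],[[0.33,-0.72,0],[0,0,0],-1],[[0.33,-0.72,0],[0,0,0],-1]]'|grep -E "pos|con"
python3 -m jog '[[[0.34,-0.73,0],[0,0,0],-1],[[0.34,-0.73,0],[0,0,0],-1],[[0.34,-0.73,0],[0,0,0],-1]]'|grep -E "pos|con"
python3 -m jog '[[[0.34,-0.73,0],[0,0,0],-1],[[0.34,-0.73,0],[0,0,0],-1],[[0.34,-0.73,-0.3],[0,0,0],-1],[[0.34,-0.73,-0.6],[0,0,0],-1],[[0.34,-0.73,-0.6],[0,0,0],-1],[[0.34,-0.73,-0.6],[0,0,0],-1],[[0.34,-0.73,-0.6],[0,0,0],-1]]'|grep -E "pos|con|clo|rot"
```

```text
position: [526.7, 172.9, 142.5]
contact_force: [0.7, 0.3, 0.0]
position: [561.9, 102.7, 142.7]
contact_force: [-0.2, 0.6, -0.4]
position: [596.1, 30.3, 142.8]
contact_force: [-0.4, -0.2, -0.0]
clock: 16.2
position: [630.8, -39.8, 85.9]
ee_rot: [-0.682, 0.732, -0.001, 0.001]
contact_force: [0.2, -0.4, -0.9]
```

```bash
python3 -m jog '[[[0,0,-0.3],[0,0,0],-1],[[0.01,0,-0.5],[0,0,0],-1],[[0.01,0,-0.6],[0,0,0],-1],[[0.01,0,-0.6],[0,0,0],-1],[[0.01,0,-0.6],[0,0,0],1],[[0.01,0,-0.6],[0,0,0],1],[[0.01,0,-0.6],[0,0,0],1],[[0.01,0,-0.6],[0,0,0],1],[[0.01,0,-0.6],[0,0,0],1],[[0.01,0,-0.6],[0,0,0],1],[[0.01,0,-0.6],[0,0,0],1],[[0.01,0,-0.6],[0,0,0],1],[[0.01,0,-0.6],[0,0,0],1]]'
```

```text
clock: 17.5
position: [632.1, -40.6, 26.0]
ee_rot: [-0.681, 0.732, -0.001, 0.001]
contact_force: [-0.7, 1.1, 5.0]
gripper_width: 34.8
grasp_force: 62.9
```

```bash
python3 -m jog '[[[0,0,0.1],[0,0,0],1],[[0,0,0.3],[0,0,0],1],[[0,0,0.5],[0,0,0],1],[[0,-0.05,0.6],[0,0,0],1],[[-0.05,-0.2,0.6],[0,0,0],1],[[-0.1,-0.4,0.6],[0,0,0],1],[[-0.15,-0.6,0.6],[0,0,0],1],[[-0.2,-0.86,0.6],[0,0,0],1]]'|grep -E "pos|con|wid"
python3 -m jog '[[[-0.05,-0.25,0],[0,0,0],1],[[-0.1,-0.5,0],[0,0,0],1],[[-0.15,-0.7,0],[0,0,0],1],[[-0.2,-0.86,0],[0,0,0],1]]'|grep -E "pos|con|wid"
python3 -m jog '[[[-0.05,-0.25,0],[0,0,0],1],[[-0.1,-0.5,0],[0,0,0],1],[[-0.15,-0.7,0],[0,0,0],1],[[-0.2,-0.84,0],[0,0,0],1],[[-0.2,-0.85,-0.3],[0,0,0],1],[[-0.2,-0.85,-0.5],[0,0,0],1],[[-0.2,-0.85,-0.55],[0,0,0],1],[[-0.2,-0.85,-0.59],[0,0,0],1],[[-0.2,-0.85,-0.61],[0,0,0],1],[[-0.2,-0.85,-0.63],[0,0,0],1],[[-0.2,-0.85,-0.65],[0,0,0],1],[[-0.2,-0.85,-0.66],[0,0,0],1],[[-0.2,-0.85,-0.66],[0,0,0],1]]'
```

```text
position: [608.4, -127.9, 82.4]
contact_force: [0.9, -0.5, -4.9]
gripper_width: 34.6
position: [588.2, -214.7, 82.4]
contact_force: [0.6, 0.7, -4.9]
gripper_width: 34.5
clock: 20.0
position: [570.7, -297.7, 18.5]
ee_rot: [-0.681, 0.732, -0.0, 0.0]
contact_force: [-0.3, -0.2, -5.4]
gripper_width: 34.5
grasp_force: 61.4
```

Not down yet, so I'll ease it lower with a small x correction.

```bash
python3 -m jog '[[[0.02,0,-0.01],[0,0,0],1],[[0.02,0,-0.02],[0,0,0],1],[[0.02,0,-0.03],[0,0,0],1],[[0.02,0,-0.03],[0,0,0],1]]'|grep -E "pos|con|wid"
```

```text
position: [572.1, -297.8, 18.0]
contact_force: [-7.1, 2.4, 8.7]
gripper_width: 34.6
```

```bash
python3 -m jog '[[[0,0,0],[0,0,0],-1],[[0,0,0],[0,0,0],-1],[[0,0,0],[0,0,0],-1],[[0,0,0],[0,0,0],-1],[[0,0,0],[0,0,0],-1],[[0,0,0],[0,0,0],-1],[[0,0,0.3],[0,0,0],-1],[[0,0,0.7],[0,0,0],-1],[[0,0,0.9],[0,0,0.03],-1],[[0,0,0.9],[0,0,0.03],-1]]'|grep -E "pos|con|wid"
python3 -m jog '[[[-0.79,0.1,0],[0,0,0],-1],[[-0.79,0.1,0],[0,0,0],-1],[[-0.79,0.1,0],[0,0,0],-1]]'|grep -E "pos|con"
python3 -m jog '[[[-0.79,0.1,0],[0,0,0],-1],[[-0.79,0.1,0],[0,0,0],-1],[[-0.79,0.1,0],[0,0,0],-1],[[-0.79,0.1,0],[0,0,0],-1]]'|grep -E "pos|rot"
python3 - <<'E'
from h import *
t,s=get_image("top"),get_image("scene")
for nm,D,B,G in(("t",t,box(t,350,130,440,230),box(t,340,225,430,280)),("s",s,box(s,90,215,190,300),box(s,95,180,165,225))):
    H=hsv(D);h,S,V=H[...,0],H[...,1],H[...,2];X=cloud(D)
    print(nm,"brass",rect(D,(h>17)&(h<35)&(S>100)&(V>130)&B,36))
    print(nm,"tile",rect(D,cv2.morphologyEx(((((S<45)&(V>90))|((h>17)&(h<35)&(S>100)&(V>130)))&B).astype(np.uint8),cv2.MORPH_CLOSE,np.ones((9,9)))>0,8))
    print(nm,"graph",rect(D,(X[...,2]>18)&(X[...,2]<36)&G,28))
s0=load("","scene0.npz");X=cloud(s0);print("s0 graph",rect(s0,(X[...,2]>24)&(X[...,2]<36)&box(s0,95,180,165,225),28))
cv2.imwrite("pics/a5.png",cv2.resize(np.hstack([t["frame"][130:290,300:470],s["frame"][150:310,70:240]])[:,:,::-1],(800,376)))
E
```

```text
position: [575.1, -298.6, 109.6]
contact_force: [0.6, 0.8, 0.5]
gripper_width: 85.5
position: [488.9, -286.8, 104.2]
contact_force: [-0.0, -0.3, -0.3]
position: [415.0, -278.0, 105.3]
ee_rot: [-0.704, 0.711, -0.0, 0.0]
t brass [ 571.3 -295.9   34.1   96.6   85.7]
t tile [ 556.6 -305.3  171.   196.1   89.3]
t graph [ 409.2 -295.9   27.6   38.6   86.9]
s brass [ 571.8 -295.5   32.3   97.    85.8]
s tile [ 574.2 -297.8  129.9  130.7   -5.8]
s graph [ 418.2 -275.5   44.2   99.8   89.1]
s0 graph [ 416.  -275.5   39.7   99.8   89. ]
```

View pics/a5.png

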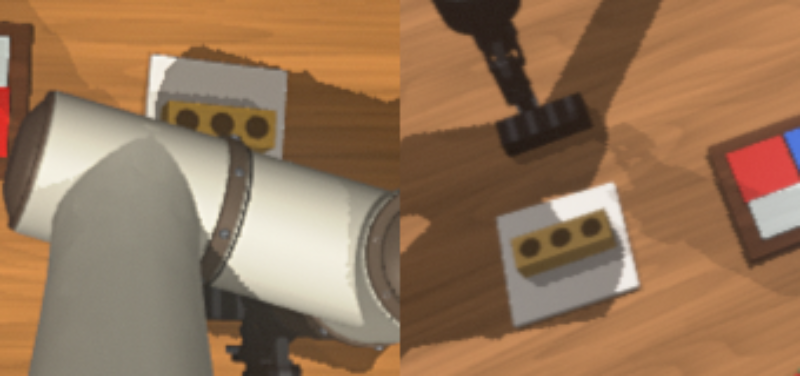

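The right half shows the brass mould lying flat in the middle of the tile (560,240), within about 2 mm. The gripper is above the graphite mould (545,122).

```bash
python3 -m jog '[[[0,0.01,-0.4],[0,0,0],-1],[[0,0.01,-0.75],[0,0,0],-1],[[0,0.01,-0.94],[0,0,0],-1],[[0,0.01,-0.94],[0,0,0],-1],[[0,0.01,-0.94],[0,0,0],1],[[0,0.01,-0.94],[0,0,0],1],[[0,0.01,-0.94],[0,0,0],1],[[0,0.01,-0.94],[0,0,0],1],[[0,0.01,-0.94],[0,0,0],1],[[0,0.01,-0.94],[0,0,0],1],[[0,0.01,-0.94],[0,0,0],1],[[0,0.01,-0.94],[0,0,0],1],[[0,0.01,-0.94],[0,0,0],1],[[0,0.01,-0.94],[0,0,0],1]]'
```

```text
clock: 23.6
position: [415.7, -277.1, 12.7]
ee_rot: [-0.704, 0.71, -0.001, 0.001]
contact_force: [0.0, 1.0, 5.8]
gripper_width: 34.6
grasp_force: 61.8
```

```bash
python3 -m jog '[[[0,0,0.1],[0,0,0],1],[[0,0,0.3],[0,0,0],1],[[0,0,0.6],[0,0,0],1],[[0.05,0.05,0.9],[0,0,0],1],[[0.2,0.2,0.9],[0,0,-0.018],1],[[0.4,0.4,0.9],[0,0,-0.018],1],[[0.6,0.6,0.9],[0,0,-0.018],1],[[0.72,0.8,0.9],[0,0,-0.018],1]]'|grep -E "pos|con|wid"
python3 -m jog '[[[0.2,0.2,0],[0,0,0],1],[[0.4,0.4,0],[0,0,0],1],[[0.6,0.6,0],[0,0,0],1],[[0.72,0.8,0],[0,0,0],1]]'|grep -E "pos|con|wid"
python3 -m jog '[[[0.2,0.2,0],[0,0,0],1],[[0.4,0.4,0],[0,0,0],1],[[0.6,0.6,0],[0,0,0],1],[[0.72,0.76,0],[0,0,0],1],[[0.72,0.78,-0.3],[0,0,0],1],[[0.72,0.78,-0.4],[0,0,0],1],[[0.72,0.78,-0.4],[0,0,0],1],[[0.72,0.78,-0.4],[0,0,0],1]]'
python3 - <<'E'
from bench import *
from scipy.spatial.transform import Rotation as R
import numpy as np
q=read_state();v=R.from_quat(q['ee_rot']).as_matrix()[:,1];print(q["position"],np.degrees(np.arctan2(v[1],v[0])))
E
```

```text
position: [487.7, -196.0, 101.9]
contact_force: [-0.1, -0.1, -1.5]
gripper_width: 34.2
position: [559.6, -115.8, 101.6]
contact_force: [-0.0, 0.1, -1.6]
gripper_width: 34.6
clock: 25.6
position: [630.6, -39.3, 61.8]
ee_rot: [-0.69, 0.724, -0.0, -0.0]
contact_force: [0.2, 1.1, -0.0]
gripper_width: 34.8
grasp_force: 60.8
[630.5902502  -39.33746554  61.79444887] 177.27854790244768
```

```bash
python3 -m jog '[[[0.02,0.01,-0.1],[0,0,0],1],[[0.02,0.01,-0.2],[0,0,0],1],[[0.02,0.01,-0.27],[0,0,0],1],[[0.02,0.01,-0.3],[0,0,0],1],[[0.02,0.01,-0.31],[0,0,0],1],[[0.02,0.01,-0.32],[0,0,0],1],[[0.02,0.01,-0.32],[0,0,0],1]]'
python3 - <<'E'
from h import *
t,s=get_image("top"),get_image("scene")
cv2.imwrite("pics/a6.png",cv2.resize(np.hstack([t["frame"][125:215,225:325],s["frame"][175:265,190:290]])[:,:,::-1],(800,360),interpolation=cv2.INTER_CUBIC))
E
```

```text
clock: 26.3
position: [632.8, -37.8, 29.4]
ee_rot: [-0.69, 0.724, -0.0, 0.0]
contact_force: [-0.3, 0.1, -2.0]
gripper_width: 34.5
grasp_force: 60.9
```

View pics/a6.png

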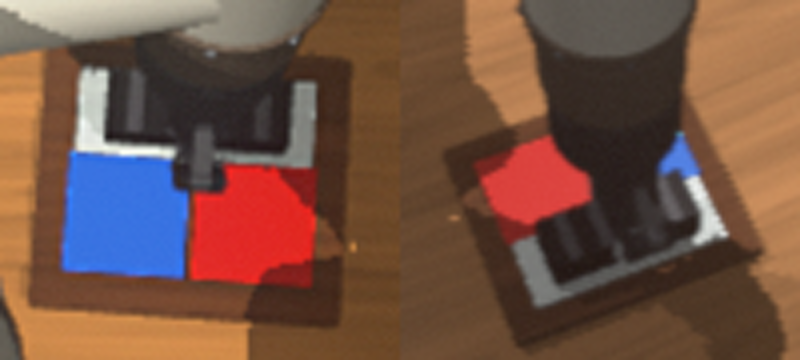

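The graphite mould lies along the plate with near-equal end margins (left: 80→107 and 290→315). I'll lower the last millimetres, release and lift.

```bash
python3 -m jog '[[[0,0,-0.01],[0,0,0],1],[[0,0,-0.02],[0,0,0],1],[[0,0,-0.02],[0,0,0],1]]'|grep -E "pos|con"
python3 -m jog '[[[0,0,0],[0,0,0],-1],[[0,0,0],[0,0,0],-1],[[0,0,0],[0,0,0],-1],[[0,0,0],[0,0,0],-1],[[0,0,0],[0,0,0],-1],[[0,0,0],[0,0,0],-1],[[0,0,0.3],[0,0,0],-1],[[0,0,0.7],[0,0,0],-1],[[0,0,1],[0,0,0],-1],[[0,0,1],[0,0,0],-1]]'|grep -E "pos|con|wid"
python3 -m jog '[[[-0.35,0.98,0.1],[0,0,0],-1],[[-0.35,0.98,0.1],[0,0,0],-1],[[-0.35,0.98,0.1],[0,0,0],-1]]'|grep -E "pos|con"
python3 -m jog '[[[-0.35,0.98,0],[0,0,0],-1],[[-0.35,0.98,0],[0,0,0],-1],[[-0.35,0.98,0],[0,0,0],-1]]'|grep -E "pos|con"
python3 -m jog '[[[-0.3,1,0],[0,0,0],-1],[[-0.3,1,0],[0,0,0],-1],[[-0.3,1,0],[0,0,0],-1],[[-0.3,1,0],[0,0,0],-1]]'|grep -E "pos|con"
python3 - <<'E'
from h import *
t,s=get_image("top"),get_image("scene")
cv2.imwrite("pics/a7.png",cv2.resize(np.hstack([t["frame"][125:215,225:325],s["frame"][175:265,190:290]])[:,:,::-1],(800,360),interpolation=cv2.INTER_CUBIC))
for nm,D,B in(("t",t,box(t,225,125,325,215)),("s",s,box(s,190,170,290,270))):
    X=cloud(D);m=B&(X[...,2]>36)&(X[...,2]<52);print(nm,rect(D,m,44))
X=cloud(s);m=box(s,290,90,400,240)&(X[...,2]>74)&(X[...,2]<88)&(s["frame"].max(2)<70);q=X[m];print(m.sum(),q.mean(0),q.min(0),q.max(0))
E
```

```text
position: [633.0, -37.7, 28.8]
contact_force: [-2.2, 1.0, 5.0]
position: [635.9, -37.6, 133.0]
contact_force: [-0.5, 0.2, 0.3]
gripper_width: 85.5
position: [596.3, 64.0, 137.5]
contact_force: [0.6, -0.5, 0.6]
position: [561.2, 161.9, 136.8]
contact_force: [1.6, -0.4, 0.4]
position: [532.2, 258.8, 136.6]
contact_force: [0.8, -0.3, -0.4]
t [630.8 -38.1  37.2  99.6  87.4]
s [635.  -37.5  39.3 100.6  87.2]
59 [533.53506879 266.64372279  80.78439255] [519.53555107 256.06269783  74.94090392] [544.13299155 278.39827718  85.96318918]
```

View pics/a7.png

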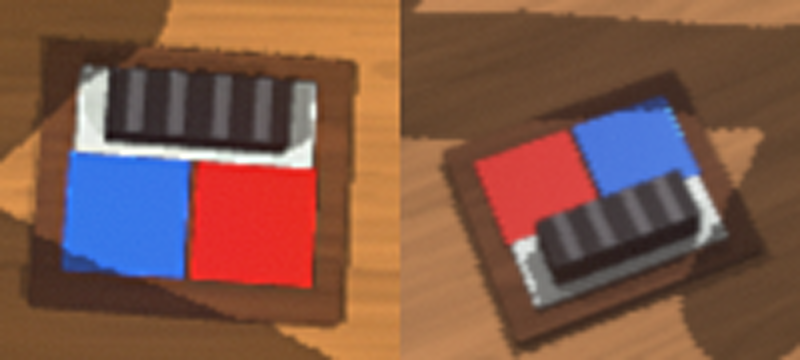

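The graphite mould is centred on the plate to within a millimetre and parallel to it. Both moulds are in place, so now the jar.

```bash
python3 -m jog '[[[-0.02,0.09,0],[0,0,0],-1],[[-0.02,0.09,-0.3],[0,0,0],-1],[[-0.02,0.09,-0.6],[0,0,0],-1],[[-0.02,0.09,-0.8],[0,0,0],-1],[[-0.02,0.09,-0.8],[0,0,0],-1],[[-0.02,0.09,-0.8],[0,0,0],1],[[-0.02,0.09,-0.8],[0,0,0],1],[[-0.02,0.09,-0.8],[0,0,0],1],[[-0.02,0.09,-0.8],[0,0,0],1],[[-0.02,0.09,-0.8],[0,0,0],1],[[-0.02,0.09,-0.8],[0,0,0],1],[[-0.02,0.09,-0.8],[0,0,0],1],[[-0.02,0.09,-0.8],[0,0,0],1],[[-0.02,0.09,-0.8],[0,0,0],1],[[-0.02,0.09,-0.8],[0,0,0],1]]'
```

```text
clock: 30.3
position: [531.0, 267.6, 58.6]
ee_rot: [-0.69, 0.723, -0.0, 0.001]
contact_force: [-2.2, 0.0, 6.1]
gripper_width: 26.1
grasp_force: 58.9
```

```bash
python3 -m jog '[[[0,0,0.1],[0,0,0],1],[[0,0,0.3],[0,0,0],1],[[0,0,0.5],[0,0,0],1],[[0,-0.05,0.6],[0,0,0],1],[[0.05,-0.2,0.6],[0,0,0],1],[[0.1,-0.4,0.6],[0,0,0],1],[[0.13,-0.65,0.6],[0,0,0],1],[[0.16,-0.9,0.6],[0,0,0],1]]'|grep -E "pos|con|wid"
python3 -m jog '[[[0.04,-0.25,0],[0,0,0],1],[[0.08,-0.5,0],[0,0,0],1],[[0.12,-0.7,0],[0,0,0],1],[[0.16,-0.9,0],[0,0,0],1]]'|grep -E "pos|con|wid"
python3 -m jog '[[[0.04,-0.25,0],[0,0,0],1],[[0.08,-0.5,0],[0,0,0],1],[[0.12,-0.7,0],[0,0,0],1],[[0.14,-0.85,0],[0,0,0],1],[[0.14,-0.88,-0.2],[0,0,0],1],[[0.14,-0.88,-0.35],[0,0,0],1],[[0.14,-0.88,-0.4],[0,0,0],1],[[0.14,-0.88,-0.4],[0,0,0],1],[[0.14,-0.88,-0.4],[0,0,0],1]]'
```

```text
position: [545.8, 174.9, 115.8]
contact_force: [-0.1, 0.7, -2.6]
gripper_width: 26.5
position: [561.6, 84.7, 115.8]
contact_force: [0.2, 0.4, -2.4]
gripper_width: 26.2
clock: 32.4
position: [577.0, -0.8, 77.7]
ee_rot: [-0.69, 0.723, -0.0, 0.0]
contact_force: [-0.0, -0.2, -2.7]
gripper_width: 26.0
grasp_force: 59.4
```

```bash
python3 -m jog '[[[0,0,-0.04],[0,0,0],1],[[0,0,-0.07],[0,0,0],1],[[0,0,-0.09],[0,0,0],1],[[0,0,-0.1],[0,0,0],1],[[0,0,-0.1],[0,0,0],1]]'|grep -E "pos|con|wid"
python3 - <<'E'
from h import *
t,s=get_image("top"),get_image("scene")
cv2.imwrite("pics/a8.png",cv2.resize(np.hstack([t["frame"][125:215,225:325],s["frame"][165:255,200:300]])[:,:,::-1],(800,360),interpolation=cv2.INTER_CUBIC))
E
```

```text
position: [576.6, -0.7, 68.6]
contact_force: [-3.1, 1.0, 4.2]
gripper_width: 26.0
```

View pics/a8.png

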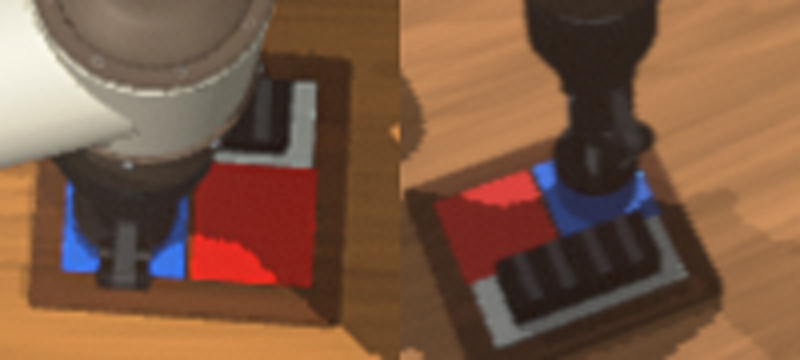

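The jar stands on the blue coaster in contact (left (125,220), right (590,190)). Releasing, then going for the bottle from above.

```bash
python3 -m jog '[[[0,0,0],[0,0,0],-1],[[0,0,0],[0,0,0],-1],[[0,0,0],[0,0,0],-1],[[0,0,0],[0,0,0],-1],[[0,0,0],[0,0,0],-1],[[0,0,0],[0,0,0],-1],[[0,0,0.3],[0,0,0],-1],[[0,0,0.7],[0,0,0],-1],[[0,0,1],[0,0,0],-1],[[0,0,1],[0,0,0],-1]]'|grep -E "pos|con|wid"
python3 -m jog '[[[0.21,0.87,0.4],[0,0,0],-1],[[0.21,0.87,0.4],[0,0,0],-1],[[0.21,0.87,0.4],[0,0,0],-1]]'|grep -E "pos|con"
python3 -m jog '[[[0.21,0.87,0],[0,0,0],-1],[[0.21,0.87,0],[0,0,0],-1],[[0.21,0.87,0],[0,0,0],-1]]'|grep -E "pos|con"
python3 -m jog '[[[0.19,0.88,0],[0,0,0],-1],[[0.19,0.88,0],[0,0,0],-1],[[0.19,0.88,0],[0,0,0],-1],[[0.19,0.88,0],[0,0,0],-1]]'|grep -E "pos|con"
python3 - <<'E'
from h import *
t,s=get_image("top"),get_image("scene")
X=cloud(s);m=box(s,280,90,400,240)&(X[...,2]>145)&(X[...,2]<165)&(s["frame"].min(2)>110);q=X[m];print("cap",q.mean(0),(q.min(0)+q.max(0))/2)
X=cloud(t);m=box(t,230,140,290,215)&(X[...,2]>82)&(X[...,2]<100);q=X[m];print("knob",len(q),q.mean(0),(q.min(0)+q.max(0))/2)
X=cloud(s);m=box(s,220,175,280,235)&(X[...,2]>84)&(X[...,2]<100);q=X[m];print("knob s",len(q),q.mean(0),(q.min(0)+q.max(0))/2)
E
```

```text
position: [579.7, -0.4, 172.6]
contact_force: [1.0, 0.2, 0.8]
gripper_width: 85.1
position: [600.2, 90.4, 209.6]
contact_force: [-0.6, 0.4, -0.3]
position: [619.0, 176.9, 205.5]
contact_force: [-0.4, -2.0, 0.4]
position: [637.0, 261.1, 205.7]
contact_force: [0.1, -1.0, 1.0]
cap [640.00207806 261.7822445  155.90182048] [640.43298876 262.45182288 155.28260096]
knob 152 [5.73931917e+02 3.20528009e-01 9.08093032e+01] [5.73869277e+02 3.35140523e-01 8.90486825e+01]
knob s 92 [577.74389344   1.24382914  91.02559066] [576.27322209   1.35017831  89.67087678]
```

```bash
python3 -m jog '[[[0.02,0.01,0],[0,0,0],-1],[[0.02,0.01,-0.3],[0,0,0],-1],[[0.02,0.01,-0.6],[0,0,0],-1],[[0.02,0.01,-0.77],[0,0,0],-1],[[0.02,0.01,-0.77],[0,0,0],-1],[[0.02,0.01,-0.77],[0,0,0],1],[[0.02,0.01,-0.77],[0,0,0],1],[[0.02,0.01,-0.77],[0,0,0],1],[[0.02,0.01,-0.77],[0,0,0],1],[[0.02,0.01,-0.77],[0,0,0],1],[[0.02,0.01,-0.77],[0,0,0],1],[[0.02,0.01,-0.77],[0,0,0],1],[[0.02,0.01,-0.77],[0,0,0],1],[[0.02,0.01,-0.77],[0,0,0],1],[[0.02,0.01,-0.77],[0,0,0],1]]'
```

```text
clock: 36.6
position: [640.3, 262.6, 132.0]
ee_rot: [-0.69, 0.723, -0.0, 0.001]
contact_force: [-0.2, -0.2, 5.5]
gripper_width: 31.4
grasp_force: 60.1
```

```bash
python3 -m jog '[[[0,0,0.1],[0,0,0],1],[[0,0,0.3],[0,0,0],1],[[0,0,0.6],[0,0,0],1],[[0,0,0.9],[0,0,0],1],[[0,-0.05,1],[0,0,0],1],[[-0.03,-0.2,1],[0,0,0],1],[[-0.06,-0.4,1],[0,0,0],1],[[-0.1,-0.65,1],[0,0,0],1],[[-0.16,-0.9,1],[0,0,0],1]]'|grep -E "pos|con|wid"
python3 -m jog '[[[-0.05,-0.25,0.1],[0,0,0],1],[[-0.1,-0.5,0.2],[0,0,0],1],[[-0.15,-0.75,0.2],[0,0,0],1],[[-0.2,-1,0.2],[0,0,0],1]]'|grep -E "pos|con|wid"
python3 -m jog '[[[-0.05,-0.25,0],[0,0,0],1],[[-0.1,-0.5,0],[0,0,0],1],[[-0.15,-0.75,0],[0,0,0],1],[[-0.2,-0.95,0],[0,0,0],1]]'|grep -E "pos|con|wid"
python3 -m jog '[[[-0.05,-0.2,0],[0,0,0],1],[[-0.1,-0.4,0],[0,0,0],1],[[-0.1,-0.48,0],[0,0,0],1],[[-0.1,-0.48,-0.3],[0,0,0],1],[[-0.1,-0.48,-0.6],[0,0,0],1],[[-0.1,-0.48,-0.8],[0,0,0],1],[[-0.1,-0.48,-0.9],[0,0,0],1],[[-0.1,-0.48,-0.9],[0,0,0],1],[[-0.1,-0.48,-0.9],[0,0,0],1]]'
```

```text
position: [621.9, 169.3, 227.4]
contact_force: [-0.4, 0.4, -2.1]
gripper_width: 31.4
position: [601.5, 69.3, 248.3]
contact_force: [0.3, -0.2, -3.5]
gripper_width: 31.2
position: [581.0, -25.7, 247.9]
contact_force: [-1.2, 0.8, -2.7]
gripper_width: 31.0
clock: 39.2
position: [574.1, -71.0, 160.9]
ee_rot: [-0.69, 0.724, -0.0, 0.0]
contact_force: [0.3, -0.6, -1.9]
gripper_width: 31.2
grasp_force: 60.0
```

```bash
python3 -m jog '[[[0,0.01,-0.07],[0,0,0],1],[[0,0.01,-0.13],[0,0,0],1],[[0,0.01,-0.16],[0,0,0],1],[[0,0.01,-0.18],[0,0,0],1],[[0,0.01,-0.19],[0,0,0],1],[[0,0.01,-0.19],[0,0,0],1]]'
python3 - <<'E'
from h import *
t,s=get_image("top"),get_image("scene")
cv2.imwrite("pics/a9.png",cv2.resize(np.hstack([t["frame"][125:215,225:325],s["frame"][165:255,190:290]])[:,:,::-1],(800,360),interpolation=cv2.INTER_CUBIC))
E
```

```text
clock: 39.8
position: [573.7, -69.9, 142.0]
ee_rot: [-0.69, 0.724, -0.0, -0.0]
contact_force: [-1.5, -0.9, 1.8]
gripper_width: 31.1
grasp_force: 60.6
```

View pics/a9.png

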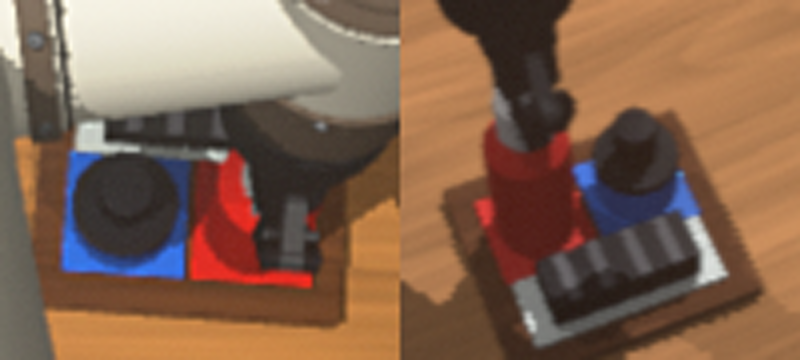

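The bottle stands upright on the red coaster in contact (right (530,200)), and the jar is centred on blue (left (125,210)). Releasing, retreating upwards, then a final check.

```bash
python3 -m jog '[[[0,0,0],[0,0,0],-1],[[0,0,0],[0,0,0],-1],[[0,0,0],[0,0,0],-1],[[0,0,0],[0,0,0],-1],[[0,0,0],[0,0,0],-1],[[0,0,0],[0,0,0],-1],[[0,0,0.3],[0,0,0],-1],[[0,0,0.7],[0,0,0],-1],[[0,0,0.9],[0,0,0],-1],[[0,0,0.9],[0,0,0],-1]]'|grep -E "pos|con|wid"
python3 -m jog '[[[-0.6,0.9,0.1],[0,0,0],-1],[[-0.6,0.9,0.1],[0,0,0],-1],[[-0.6,0.9,0.1],[0,0,0],-1]]'|grep -E "pos|con"
python3 -m jog '[[[-0.3,0.95,0],[0,0,0],-1],[[-0.3,0.95,0],[0,0,0],-1],[[-0.3,0.95,0],[0,0,0],-1]]'|grep -E "pos|con"
python3 -m jog '[[[0,0.95,0],[0,0,0],-1],[[0,0.95,0],[0,0,0],-1],[[0,0.95,0],[0,0,0],-1],[[0,0.95,0],[0,0,0],-1]]'|grep -E "pos|con|clo"
python3 - <<'E'
from h import *
t,s=get_image("top"),get_image("scene")
for n,D,B in(("t",t,box(t,225,125,325,215)),("s",s,box(s,190,170,290,270))):
    X=cloud(D)
    for lo,hi in((155,180),(84,100)):
        m=B&(X[...,2]>lo)&(X[...,2]<hi)
        if lo<100:m&=D["frame"].max(2)<70
        q=X[m];print(n,len(q),q.mean(0).round(1))
f=np.hstack([t["frame"][125:235,225:435],s["frame"][165:275,90:300]])[:,:,::-1]
cv2.imwrite("pics/b0.png",cv2.resize(f,(800,210),interpolation=cv2.INTER_CUBIC))
E
```

```text
position: [575.7, -69.8, 235.4]
contact_force: [-0.2, 0.6, 0.0]
gripper_width: 85.5
position: [511.2, 22.5, 241.1]
contact_force: [0.4, 0.4, -0.4]
position: [482.3, 119.0, 240.7]
contact_force: [0.9, -0.3, -0.1]
clock: 41.9
position: [483.5, 210.3, 240.2]
contact_force: [0.6, -1.3, -0.1]
t 246 [570.7 -69.9 164.7]
t 150 [5.74e+02 4.00e-01 9.10e+01]
s 158 [575.5 -69.9 164.8]
s 87 [5.783e+02 4.000e-01 9.130e+01]
```

View pics/b0.png

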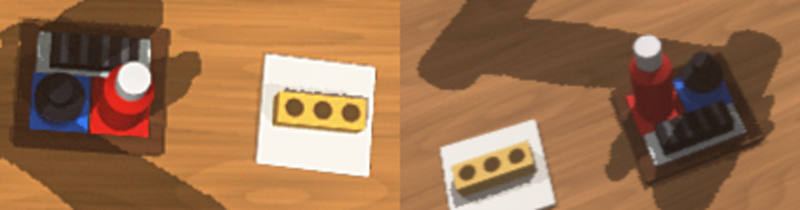

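Everything is in place: bottle within about 1 mm of the red coaster's centre, jar within about 1.5 mm of the blue one's, graphite centred on the plate, brass centred on the tile, and the gripper clear.

```bash
python3 -c "from bench import *;print(job_done())"
```

```text
the job is handed in; nothing more can be done
None
```

The moulds are swapped, the jar and then the bottle are back on their coasters, everything is released, and the job was handed in at about 42 s; the bench gave no verdict.

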